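# Pack kit cartons into the fence corner and chock the sample tubes

### The arm

A 6-joint arm with a two-finger parallel gripper is mounted at the origin on the work surface. World frame = base frame: x ahead of the robot, y to its left, z up, the work surface at z = 0. Lengths are in m, angles in rad, forces in N, time in s.
With the tool pointing down it reaches from about 0.275 to 0.875 m from the base axis. Payload 12.5 kg.
Tool frame: the origin (TCP) lies on the centre line of the jaws, within the pads' length; the fingertips stand r.finger_overhang ahead of it and the grasp point (between the pads) lies 3 mm ahead of it (r.finger_overhang is the distance from the TCP to the fingertips, in m); z points along the fingers, y is the direction in which the jaws open and shut (so a half turn about z gives the same grasp; the last joint's range is limited). The gripper opens to 85 mm and grips with 20 to 120 N. Pads are 22 mm wide; open, the fingers measure 114 mm over their backs; the gripper's body (76 mm by 85 mm) begins 54 mm behind the grasp point. The pads swing forward as they close: fully open they stand 13 mm farther back than shut.
Start: joints at [-1.41, 0.351, 1.652, -0, 1.139, -0.085], TCP at [0.134, -0.533, 0.253] pointing down, gripper open.
Joint ranges: [-2.75, 2.75], [-0.79, 2.1], [0.01, 2.65], [-1.57, 4.71], [0.07, 3.14], [-2.87, 2.87]. Speed limits (rad/s): [2.22, 2.22, 2.79, 3.14, 3.14, 3.14].

### API

Orientations are given as a unit quaternion [x, y, z, w].
In Python, from cell import r, optics gives the robot as it stands. The module is installed in compiled form; this text tells all that it offers. Calls block until the motion is done:
- r.move_to(position, orientation): joint-space move of the TCP to a pose.
- r.move_linear(position, rot=None, vel=0.15): straight line of the TCP; rot=None keeps the orientation; vel is the mean speed in m/s.
- r.set_joints(angles): joint-space move.
- r.set_gripper(opening, squeeze=None): opening from 0.0 (shut) to 1.0 (fully open); squeeze is the grip in N (None keeps the last); returns when the fingers have stopped.
- r.sleep(seconds).
- r.inverse_kinematics(position, orientation): joint angles nearest the present ones, or None.
- optics.get_image(name): name is "scene" or "top"; returns a dict with "pixels" (400x640x3 uint8, red, green, blue), "depth" (400x640 float32, m along the optical axis (not along the pixel's ray), 0 where there is no reading), "fx", "fy", "cx", "cy" (pixels), "D" ([k1, k2, p1, p2, k3] as OpenCV has them; the pictures are not rectified), "camera_from_world" (4x4, takes a point from world to camera coordinates). Camera axes: x right, y down, z forward; pixel columns grow to the right and rows downward; lengths in m; the calibration is good to about 2 mm. A picture is of the moment at which its call begins.
A pose or a line that the arm cannot do raises r.PlanningError and nothing moves.
- r.hand_in(): hands the job in, once; it reports no verdict.
Readings, each from a call of its own:
- r.current_t(): time.
- r.current_q(): joint angles.
- r.current_qvel(): joint speeds.
- r.current_effort(): joint torques, N m.
- r.current_tool_pos(): TCP position.
- r.current_ee_rot(): TCP orientation.
- r.current_contact_force(): force on the tool from outside, world axes, zero at the start.
- r.current_torque(): the same for the moment, N m.
- r.current_opening(): opening from 0.0 (shut) to 1.0 (fully open).
Only numpy, scipy, OpenCV 4.12 (cv2) and the standard library are available. Lean on these libraries where they do the work, as an engineer would, in place of code of your own. Each camera call takes 0.05 s, during which the arm holds its last target.

### The job

Make up the sample shipment on the lab bench: first stand the kit cartons upright in one row along the long arm of the L-shaped metal fence, broad sides together, starting in its corner, and push each one fully home, flush with the long arm and tight against the short arm or the carton before it, before bringing the next. Then lay every sample tube from the black rest on the white cradle, each in a V-groove of its own and midway along it. Last, set the blue toothed chock bar across the tubes, teeth down and seated in the slots of both end cheeks so that nothing can roll, and leave the other things on the bench where they are.

Things in the scene. Friction and masses are not known exactly. Their poses are not given: they have to be found in the camera images.
- fence: fixed L-shaped aluminium fence, 30 mm high, 8 mm thick. Origin at its inside corner, bench level. Inner faces: plane y = 0 (long arm, 210 mm along +x) and x = 0 (short arm, 80 mm along +y). Cartons go on its +x, +y side, on a teal mat level with the bench, in a row that grows along +x, the cartons' x (48 mm) along the fence's x
- carton_a: white kit carton, blue band, 48 mm (x) by 64 mm (y) by 50 mm tall, about 0.18 kg; its broad sides are the 64 mm ones, facing along its x. Origin at the centre of its underside, z up. May be absent
- carton_b: white kit carton, green band, 48 mm (x) by 64 mm (y) by 50 mm tall, about 0.18 kg; its broad sides are the 64 mm ones, facing along its x. Origin at the centre of its underside, z up. May be absent
- carton_c: white kit carton, orange band, 48 mm (x) by 64 mm (y) by 50 mm tall, about 0.18 kg; its broad sides are the 64 mm ones, facing along its x. Origin at the centre of its underside, z up. May be absent
- tube_rest: fixed black rest that holds the tubes at the start; same ribs, grooves and 4 mm bed as the cradle, without cheeks. Origin at the centre of its underside; grooves run along x at y = -48, 0 and 48 mm, tube axes 31 mm above the bench
- tube_a: capped sample tube, a dark-red barrel 16 mm in diameter with a red cap 18 mm in diameter and 16 mm long; 100 mm long over all, 30 g. Origin on its axis at mid-length; x runs along it towards the cap, which begins 36 mm from the origin. At the start it lies in a groove of tube_rest. May be absent
- tube_b: capped sample tube, a dark-red barrel 16 mm in diameter with a red cap 18 mm in diameter and 16 mm long; 100 mm long over all, 30 g. Origin on its axis at mid-length; x runs along it towards the cap, which begins 36 mm from the origin. At the start it lies in a groove of tube_rest. May be absent
- tube_c: capped sample tube, a dark-red barrel 16 mm in diameter with a red cap 18 mm in diameter and 16 mm long; 100 mm long over all, 30 g. Origin on its axis at mid-length; x runs along it towards the cap, which begins 36 mm from the origin. At the start it lies in a groove of tube_rest. May be absent
- cradle: fixed white V-cradle, 90 (x) by 176 mm (y). Origin under its centre on the bench. Ribs at x = -24 and 24 mm (8 mm thick, 31 mm high, 40 mm clear between, over a 4 mm bed) carry three V-grooves along x. End cheeks at y = -82 and 82 mm, 8 mm thick, each with a slot open at the top: 32 mm wide (x = -16 to 16), floor 42 mm high, lugs 56 mm high
- groove_0 (a point): where the axis of a tube lies when it is centred in the cradle's groove at y = -48 mm, 31.3 mm above the bench; axes as the cradle's (the tube runs along x, cap either way)
- groove_1 (a point): the same for the middle groove, y = 0
- groove_2 (a point): the same for the groove at y = 48 mm
- chock_bar: blue bar 24 (x) by 190 (y, long axis) by 12 mm on four 10 mm teeth (8 mm wide, at y = -68, -24, 24, 68 mm), 0.12 kg. Yellow grip block on top, 20 (x) by 34 (y), 22 to 44 mm above the tooth tips. Origin mid-bar at tooth-tip height, z up. Starts standing on its teeth on the bench. Seated: origin 32 mm above the bench at the cradle's middle, y along the cradle's y, either way round
- jar: bystander: small jar, 60 mm tall
- slide_box: bystander: yellow slide box, 75 by 30 by 22 mm
- tape: bystander: roll of white tape, 76 mm across, 20 mm high
- dish: bystander: shallow glass dish, 84 mm across, 16 mm high
- buffer: bystander: bottle, 52 mm across, 75 mm tall
- marker: bystander: black marker, 130 by 12 by 12 mm
Things that resemble listed ones, but are neither listed nor needed, are in the scene too. What is shaped like the fence but brown is not meant. What is shaped like the carton_a but yellow is not meant.

How it is judged:
On the way, in this order (a step that is already met when the one before it is completed fails the run):
1. a first carton is fully home in the fence's corner (((x of carton_a in the frame of fence between 0.021 and 0.027 m and y of carton_a in the frame of fence between 0.029 and 0.035 m and angle between the x axis of carton_a and the x axis of fence, either way round below 0.06 rad and height (world z) of carton_a below 0.004 m and angle between carton_a's own z axis and vertical below 0.06 rad) or (x of carton_b in the frame of fence between 0.021 and 0.027 m and y of carton_b in the frame of fence between 0.029 and 0.035 m and angle between the x axis of carton_b and the x axis of fence, either way round below 0.06 rad and height (world z) of carton_b below 0.004 m and angle between carton_b's own z axis and vertical below 0.06 rad) or (x of carton_c in the frame of fence between 0.021 and 0.027 m and y of carton_c in the frame of fence between 0.029 and 0.035 m and angle between the x axis of carton_c and the x axis of fence, either way round below 0.06 rad and height (world z) of carton_c below 0.004 m and angle between carton_c's own z axis and vertical below 0.06 rad))), for 0.2 s.
2. a second carton stands home against the first (((x of carton_a in the frame of fence between 0.021 and 0.027 m and y of carton_a in the frame of fence between 0.029 and 0.035 m and angle between the x axis of carton_a and the x axis of fence, either way round below 0.06 rad and height (world z) of carton_a below 0.004 m and angle between carton_a's own z axis and vertical below 0.06 rad) or (x of carton_b in the frame of fence between 0.021 and 0.027 m and y of carton_b in the frame of fence between 0.029 and 0.035 m and angle between the x axis of carton_b and the x axis of fence, either way round below 0.06 rad and height (world z) of carton_b below 0.004 m and angle between carton_b's own z axis and vertical below 0.06 rad) or (x of carton_c in the frame of fence between 0.021 and 0.027 m and y of carton_c in the frame of fence between 0.029 and 0.035 m and angle between the x axis of carton_c and the x axis of fence, either way round below 0.06 rad and height (world z) of carton_c below 0.004 m and angle between carton_c's own z axis and vertical below 0.06 rad)) and ((x of carton_a in the frame of fence between 0.0675 and 0.0765 m and y of carton_a in the frame of fence between 0.029 and 0.035 m and angle between the x axis of carton_a and the x axis of fence, either way round below 0.06 rad and height (world z) of carton_a below 0.004 m and angle between carton_a's own z axis and vertical below 0.06 rad) or (x of carton_b in the frame of fence between 0.0675 and 0.0765 m and y of carton_b in the frame of fence between 0.029 and 0.035 m and angle between the x axis of carton_b and the x axis of fence, either way round below 0.06 rad and height (world z) of carton_b below 0.004 m and angle between carton_b's own z axis and vertical below 0.06 rad) or (x of carton_c in the frame of fence between 0.0675 and 0.0765 m and y of carton_c in the frame of fence between 0.029 and 0.035 m and angle between the x axis of carton_c and the x axis of fence, either way round below 0.06 rad and height (world z) of carton_c below 0.004 m and angle between carton_c's own z axis and vertical below 0.06 rad))), for 0.2 s.
3. every tube lies in a groove of the cradle (((distance between tube_a and groove_0 below 0.012 m and y of tube_a in the frame of groove_0 between -0.003 and 0.003 m and z of tube_a in the frame of groove_0 between -0.003 and 0.003 m and angle between the x axis of tube_a and the x axis of cradle, either way round below 0.08 rad) or (distance between tube_a and groove_1 below 0.012 m and y of tube_a in the frame of groove_1 between -0.003 and 0.003 m and z of tube_a in the frame of groove_1 between -0.003 and 0.003 m and angle between the x axis of tube_a and the x axis of cradle, either way round below 0.08 rad) or (distance between tube_a and groove_2 below 0.012 m and y of tube_a in the frame of groove_2 between -0.003 and 0.003 m and z of tube_a in the frame of groove_2 between -0.003 and 0.003 m and angle between the x axis of tube_a and the x axis of cradle, either way round below 0.08 rad)) and ((distance between tube_b and groove_0 below 0.012 m and y of tube_b in the frame of groove_0 between -0.003 and 0.003 m and z of tube_b in the frame of groove_0 between -0.003 and 0.003 m and angle between the x axis of tube_b and the x axis of cradle, either way round below 0.08 rad) or (distance between tube_b and groove_1 below 0.012 m and y of tube_b in the frame of groove_1 between -0.003 and 0.003 m and z of tube_b in the frame of groove_1 between -0.003 and 0.003 m and angle between the x axis of tube_b and the x axis of cradle, either way round below 0.08 rad) or (distance between tube_b and groove_2 below 0.012 m and y of tube_b in the frame of groove_2 between -0.003 and 0.003 m and z of tube_b in the frame of groove_2 between -0.003 and 0.003 m and angle between the x axis of tube_b and the x axis of cradle, either way round below 0.08 rad)) and ((distance between tube_c and groove_0 below 0.012 m and y of tube_c in the frame of groove_0 between -0.003 and 0.003 m and z of tube_c in the frame of groove_0 between -0.003 and 0.003 m and angle between the x axis of tube_c and the x axis of cradle, either way round below 0.08 rad) or (distance between tube_c and groove_1 below 0.012 m and y of tube_c in the frame of groove_1 between -0.003 and 0.003 m and z of tube_c in the frame of groove_1 between -0.003 and 0.003 m and angle between the x axis of tube_c and the x axis of cradle, either way round below 0.08 rad) or (distance between tube_c and groove_2 below 0.012 m and y of tube_c in the frame of groove_2 between -0.003 and 0.003 m and z of tube_c in the frame of groove_2 between -0.003 and 0.003 m and angle between the x axis of tube_c and the x axis of cradle, either way round below 0.08 rad))), for 0.2 s.
4. the chock bar is seated over the tubes (all of step 3 and z of chock_bar in the frame of cradle between 0.029 and 0.035 m and x of chock_bar in the frame of cradle between -0.008 and 0.008 m and y of chock_bar in the frame of cradle between -0.01 and 0.01 m and angle between the y axis of chock_bar and the y axis of cradle, either way round below 0.08 rad and angle between chock_bar's own z axis and vertical below 0.06 rad), for 0.2 s.
At the end, for the whole second after the job is handed in: Cartons upright in one tight row from the corner: flush within 3 mm, centres within 3, 4.5 and 6 mm, square within 0.06 rad. Each tube in its own groove, within 3 mm of its axis and 12 mm of mid-length. Bar in both slots: 3 mm in height, 8 mm across, 10 mm along. All at rest (all of step 2 and all of step 4 and ((x of carton_a in the frame of fence between 0.021 and 0.027 m and y of carton_a in the frame of fence between 0.029 and 0.035 m and angle between the x axis of carton_a and the x axis of fence, either way round below 0.06 rad and height (world z) of carton_a below 0.004 m and angle between carton_a's own z axis and vertical below 0.06 rad) or (x of carton_a in the frame of fence between 0.0675 and 0.0765 m and y of carton_a in the frame of fence between 0.029 and 0.035 m and angle between the x axis of carton_a and the x axis of fence, either way round below 0.06 rad and height (world z) of carton_a below 0.004 m and angle between carton_a's own z axis and vertical below 0.06 rad) or (x of carton_a in the frame of fence between 0.114 and 0.126 m and y of carton_a in the frame of fence between 0.029 and 0.035 m and angle between the x axis of carton_a and the x axis of fence, either way round below 0.06 rad and height (world z) of carton_a below 0.004 m and angle between carton_a's own z axis and vertical below 0.06 rad)) and ((x of carton_b in the frame of fence between 0.021 and 0.027 m and y of carton_b in the frame of fence between 0.029 and 0.035 m and angle between the x axis of carton_b and the x axis of fence, either way round below 0.06 rad and height (world z) of carton_b below 0.004 m and angle between carton_b's own z axis and vertical below 0.06 rad) or (x of carton_b in the frame of fence between 0.0675 and 0.0765 m and y of carton_b in the frame of fence between 0.029 and 0.035 m and angle between the x axis of carton_b and the x axis of fence, either way round below 0.06 rad and height (world z) of carton_b below 0.004 m and angle between carton_b's own z axis and vertical below 0.06 rad) or (x of carton_b in the frame of fence between 0.114 and 0.126 m and y of carton_b in the frame of fence between 0.029 and 0.035 m and angle between the x axis of carton_b and the x axis of fence, either way round below 0.06 rad and height (world z) of carton_b below 0.004 m and angle between carton_b's own z axis and vertical below 0.06 rad)) and ((x of carton_c in the frame of fence between 0.021 and 0.027 m and y of carton_c in the frame of fence between 0.029 and 0.035 m and angle between the x axis of carton_c and the x axis of fence, either way round below 0.06 rad and height (world z) of carton_c below 0.004 m and angle between carton_c's own z axis and vertical below 0.06 rad) or (x of carton_c in the frame of fence between 0.0675 and 0.0765 m and y of carton_c in the frame of fence between 0.029 and 0.035 m and angle between the x axis of carton_c and the x axis of fence, either way round below 0.06 rad and height (world z) of carton_c below 0.004 m and angle between carton_c's own z axis and vertical below 0.06 rad) or (x of carton_c in the frame of fence between 0.114 and 0.126 m and y of carton_c in the frame of fence between 0.029 and 0.035 m and angle between the x axis of carton_c and the x axis of fence, either way round below 0.06 rad and height (world z) of carton_c below 0.004 m and angle between carton_c's own z axis and vertical below 0.06 rad)) and linear speed of each of carton_a, carton_b, carton_c, tube_a, tube_b, tube_c, chock_bar below 0.02 m/s); the robot touches nothing.
It fails at once if a bystander is moved more than 40 mm (distance of any of jar, slide_box, tape, dish, buffer, marker from where it was at the start of the episode above 0.04 m).
Of carton_a, carton_b, carton_c only 2 to 3 are there at a start; the rules pass over those that are not, and their reading is None.
Of tube_a, tube_b, tube_c only 2 to 3 are there at a start; the rules pass over those that are not, and their reading is None.
At some moment in a run one of carton_a, carton_b, carton_c may be knocked a few centimetres aside while the robot is not near it.
It also fails if it takes over 210 s, if anything falls off the work surface, if the arm or the gripper's body presses on something with over 40 N, if the wrist force passes 120 N, or if a joint passes its speed limit or range.

## Working session

There is one attempt and no reset: what is moved stays moved. The work goes in short steps, each a Python script; the robot and the scene stay as the last script left them, time stands still between calls to the robot, and variables do not carry over. Pictures are saved under pics/ and viewed, and the job is handed in when it is done.

```bash
mkdir -p pics; ls
cat > h.py <<'E'
import numpy as np, cv2
from cell import r, optics
from scipy.spatial.transform import Rotation as R
def snap(n,name):
    im=optics.get_image(n); cv2.imwrite(f'pics/{name}.png',im['pixels'][:,:,::-1])
    np.savez(f'pics/{name}.npz',**im); return im
def load(name): 
    return dict(np.load(f'pics/{name}.npz'))
def rays(im,uv):
    K=np.array([[im['fx'],0,im['cx']],[0,im['fy'],im['cy']],[0,0,1.]],float)
    return cv2.undistortPoints(np.array(uv,float).reshape(-1,1,2),K,np.array(im['D'],float)).reshape(-1,2)
def at_z(im,uv,z):
    n=rays(im,uv); T=np.array(im['camera_from_world'],float); Rm,t=T[:3,:3],T[:3,3]
    c=-Rm.T@t; d=np.c_[n,np.ones(len(n))]@Rm
    return c+d*((z-c[2])/d[:,2])[:,None]
def cloud(im):
    h,w=im['depth'].shape; v,u=np.mgrid[:h,:w]
    n=rays(im,np.c_[u.ravel(),v.ravel()]); T=np.array(im['camera_from_world'],float)
    d=im['depth'].ravel()[:,None].astype(float)
    P=(np.c_[n,np.ones(len(n))]*d-T[:3,3])@T[:3,:3]
    P[d[:,0]==0]=np.nan
    return P.reshape(h,w,3)
def proj(im,P):
    K=np.array([[im['fx'],0,im['cx']],[0,im['fy'],im['cy']],[0,0,1.]],float)
    T=np.array(im['camera_from_world'],float)
    return cv2.projectPoints(np.array(P,float).reshape(-1,3),cv2.Rodrigues(T[:3,:3])[0],T[:3,3],K,np.array(im['D'],float))[0].reshape(-1,2)
def quat(yaw):
    "tool down, jaw (tool y) along world angle yaw"
    y=np.array([np.cos(yaw),np.sin(yaw),0]); z=np.array([0,0,-1.]); x=np.cross(y,z)
    return R.from_matrix(np.c_[x,y,z]).as_quat()
E
python3 - <<'E'
from h import *
for n in('scene','top'):
    im=snap(n,n+'0'); T=im['camera_from_world']; print(n,-T[:3,:3].T@T[:3,3],im['fx'],im['D'])
    big=cv2.resize(im['pixels'],(800,500),interpolation=cv2.INTER_CUBIC); cv2.imwrite(f'pics/{n}0b.png',big[:,:,::-1])
print(r.finger_overhang,r.current_t())
E
```

```text
pics
scene [1.21462237 0.81484668 0.8479376 ] 406.3892497829167 [-0.09047914  0.          0.          0.          0.        ]
top [ 0.33925679 -0.11297582  1.51486859] 479.4316542564027 [0.03866932 0.         0.         0.         0.        ]
0.022 0.1
```

View pics/top0b.png

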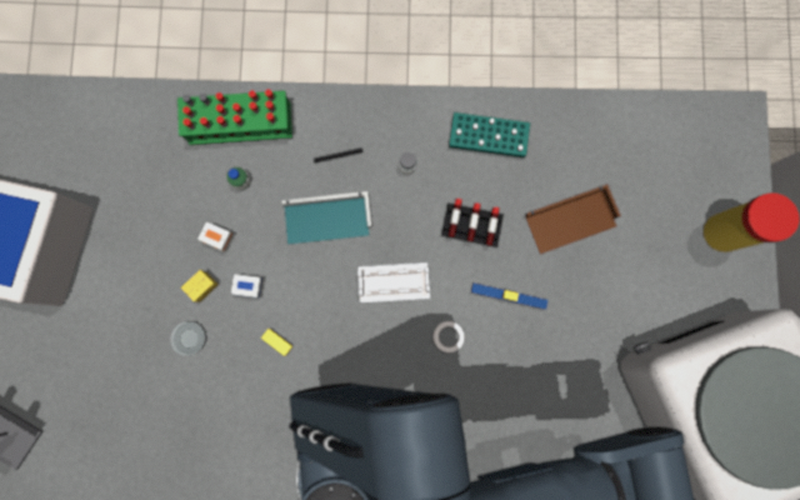

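View pics/scene0b.png

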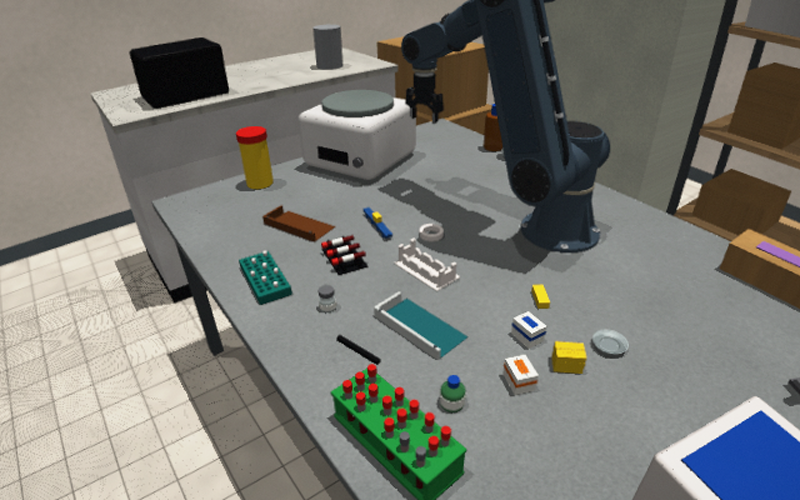

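The top view shows cartons a (blue, ~(246,286)/800-wide picture) and c (orange, ~(214,237)), no green so far. It also shows the fence with the teal mat (corner ~(367,196)), the rest with 3 tubes (~(473,223)), the cradle (~(394,282)) and the chock bar (~(509,296)). Next I'll look at enlarged crops.

```bash
cat > crop.py <<'E'
import sys,cv2
n,x0,y0,x1,y1,o=sys.argv[1:]
x0,y0,x1,y1=map(int,(x0,y0,x1,y1)); im=cv2.imread(f'pics/{n}.png')[y0:y1,x0:x1]
s=min(800//(x1-x0),600//(y1-y0)); im=cv2.resize(im,None,fx=s,fy=s,interpolation=cv2.INTER_CUBIC)
for x in range((x0//10+1)*10,x1,10): cv2.putText(im,str(x),((x-x0)*s,8),0,.3,(0,0,255)); cv2.line(im,((x-x0)*s+s//2,10),((x-x0)*s+s//2,16),(0,0,255),1)
for y in range((y0//10+1)*10,y1,10): cv2.putText(im,str(y),(0,(y-y0)*s+s//2+4),0,.3,(0,0,255)); cv2.line(im,(20,(y-y0)*s+s//2),(26,(y-y0)*s+s//2),(0,0,255),1)
cv2.imwrite(f'pics/{o}.png',im)
E
python3 crop.py top0 135 140 305 265 c1; python3 crop.py top0 275 145 445 265 c2;python3 crop.py scene0 230 150 390 270 c3;python3 crop.py scene0 290 210 490 340 c4
```

```text
(no output)
```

View pics/c1.png

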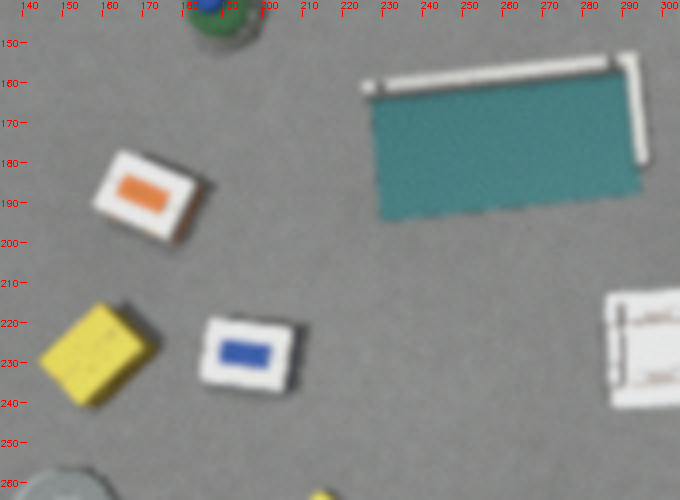

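View pics/c2.png

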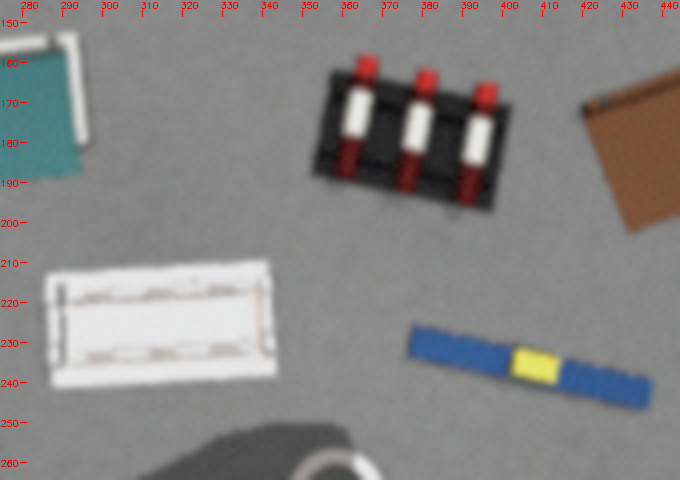

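View pics/c3.png

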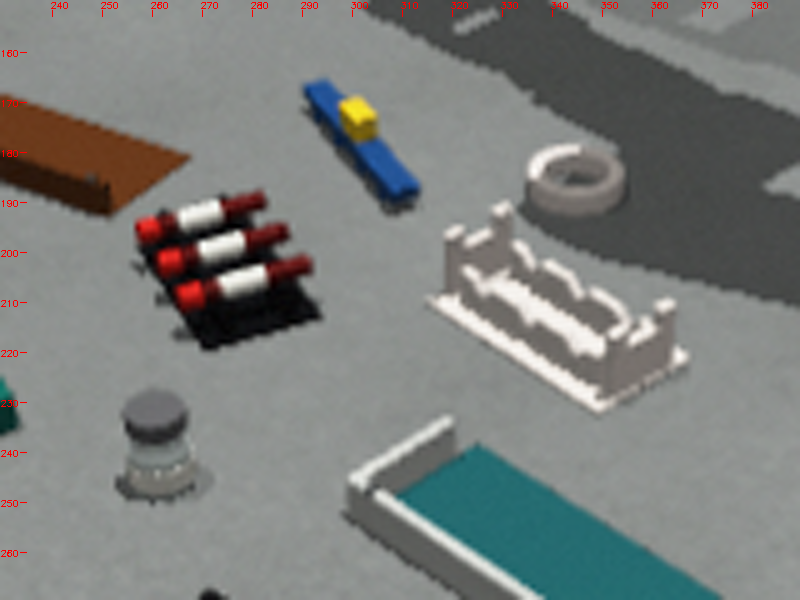

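View pics/c4.png

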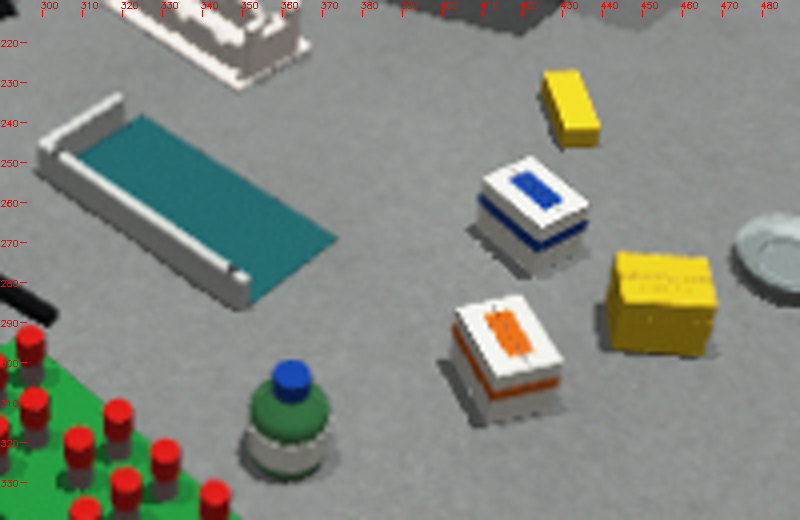

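Run:
```python
from h import *
for n in('top','scene'):
    im=load(n+'0'); P=cloud(im); 
    # bench check
    z=P[:,:,2]; m=np.isfinite(z)&(abs(z)<.03)
    print(n,'bench z median',np.median(z[m]), z[m].std())
    px=im['pixels'].astype(int)
    zr=dict(fence=(.02,.04,(285,140,620,0)),)
    Z=lambda a,b:(z>a)&(z<b)
    uv=[(228,163)] 
    # regions in world
    def reg(c,rad): return np.hypot(P[:,:,0]-c[0],P[:,:,1]-c[1])<rad
    def show(name,mask):
        p=P[mask]; 
        if len(p)<8: print(name,'few');return
        rr=cv2.minAreaRect(p[:,:2].astype(np.float32)*1000)
        print(name,len(p),'mean',p.mean(0).round(4),'rect',np.round(rr[0],1),np.round(rr[1],1),round(rr[2],1))
    if n=='top':
        g={k:at_z(im,[v],.03)[0] for k,v in dict(a=(196,228),c=(170,188),fence=(260,175),cradle=(315,225),rest=(378,178),bar=(407,236)).items()}
        print({k:v.round(3) for k,v in g.items()})
    show('a',reg(g['a'],.06)&Z(.044,.06)); show('c',reg(g['c'],.06)&Z(.044,.06))
    show('fence',reg(g['fence'],.16)&Z(.022,.04)&(px.min(2)>120))
    show('cradle all',reg(g['cradle'],.12)&Z(.002,.07)&(px.min(2)>120))
    show('lugs',reg(g['cradle'],.12)&Z(.048,.07)&(px.min(2)>100))
    show('rest',reg(g['rest'],.09)&Z(.003,.05))
    show('bar',reg(g['bar'],.12)&(px[:,:,2]>px[:,:,0]+40))
    show('grip',reg(g['bar'],.12)&(px[:,:,0]>px[:,:,2]+60))
```

```text
top bench z median 0.00024517305655846956 0.00488963000461466
{'a': array([0.452, 0.274, 0.03 ]), 'c': array([0.576, 0.363, 0.03 ]), 'fence': array([0.625, 0.083, 0.03 ]), 'cradle': array([ 0.471, -0.095,  0.03 ]), 'rest': array([ 0.624, -0.289,  0.03 ]), 'bar': array([ 0.444, -0.379,  0.03 ])}
a 331 mean [0.4494 0.2679 0.0502] rect [449.2 267.5] [67.2 47.9] 84.4
c 314 mean [0.5715 0.3551 0.0501] rect [572.7 355.3] [67.1 50.1] 67.9
fence 258 mean [0.6706 0.0578 0.0292] rect [675.2  72.5] [231.   82.7] 76.7
cradle all 1949 mean [ 0.4717 -0.0924  0.0105] rect [477.2 -91.8] [216.6 238. ] 23.7
lugs 50 mean [ 0.4702 -0.1006  0.0545] rect [468.9 -94.1] [ 58.4 170.9] 4.6
rest 1225 mean [ 0.6223 -0.2896  0.0224] rect [ 623.8 -287.9] [173.8 172.7] 33.3
bar 376 mean [ 0.4436 -0.3812  0.0213] rect [ 444.6 -382.1] [189.1  27.6] 78.8
grip 76 mean [ 0.4444 -0.3816  0.0395] rect [ 446.4 -382.2] [34.6 25.8] 75.8
scene bench z median -6.313248971767068e-05 0.006157864371788528
a 283 mean [0.4543 0.2742 0.0494] rect [452.4 272.5] [70.  51.9] 84.5
c 351 mean [0.5754 0.3594 0.049 ] rect [573.7 357.8] [67.7 49.9] 68.7
fence 237 mean [0.6723 0.0647 0.03  ] rect [642.   84.1] [ 88.8 220.9] 6.7
cradle all 818 mean [ 0.4853 -0.0846  0.0149] rect [480.9 -90. ] [211.6 231.4] 22.4
lugs 57 mean [ 0.4712 -0.0848  0.0542] rect [470.7 -88.7] [ 64.3 172.8] 5.1
rest 781 mean [ 0.6307 -0.2749  0.0224] rect [ 625.6 -284.5] [161.8 172.4] 66.0
bar 135 mean [ 0.4501 -0.3619  0.0204] rect [ 444.9 -376.6] [187.4  24.1] 78.5
grip 48 mean [ 0.4469 -0.3729  0.0393] rect [ 444.4 -376.1] [39.9 17.8] 80.5
```

```bash
cat > meas.py <<'E'
from h import *
def edge_line(im,p,q,sel,n=25,half=4,trim=.1):
    """subpixel edge along segment p->q: sample scalar sel(image) along normals, max-gradient location; robust line fit; returns pts"""
    g=sel(im['pixels'].astype(np.float32)); p=np.array(p,float);q=np.array(q,float)
    d=(q-p)/np.linalg.norm(q-p); nn=np.array([-d[1],d[0]]); s=np.arange(-half,half+.01,.1); out=[]
    for t in np.linspace(trim,1-trim,n):
        c=p+(q-p)*t; xy=c+nn*s[:,None]
        v=cv2.remap(g,xy[:,0].astype(np.float32)[None],xy[:,1].astype(np.float32)[None],cv2.INTER_CUBIC)[0]
        v=np.convolve(v,np.ones(7)/7,'same'); gr=abs(np.gradient(v)); gr[:8]=0;gr[-8:]=0
        k=gr.argmax(); w=slice(max(0,k-8),k+9); out.append(xy[w].T@gr[w]/gr[w].sum())
    return np.array(out)
def wline(im,pts,z):
    W=at_z(im,pts,z)[:,:2]; W0=W
    for _ in range(3):
        c=W.mean(0); d=np.linalg.svd(W-c)[2][0]; e=(W-c)@np.array([-d[1],d[0]])
        W=W[abs(e)<max(2*e.std(),.0003)]
    return c,d,np.degrees(np.arctan2(d[1],d[0]))%180,e.std()
E
python3 - <<'E'
from meas import *
T=load('top0');S=load('scene0')
red=lambda p:p[:,:,0]   # teal has low red
for n,im,a,b,z in (('top long',T,(229,163),(290,158),0),('top short',T,(290,158),(293.5,186),0),
                   ('sc long',S,(308,250),(345,275),.03),('sc short',S,(308,249),(323,238),0)):
    c,d,ang,s=wline(im,edge_line(im,a,b,red),z); print(n,c.round(4),d.round(3),round(ang,2),round(s*1000,2))
E
```

```text
top long [0.681  0.0908] [ 0.136 -0.991] 97.82 0.66
top short [ 0.6432 -0.018 ] [-0.988 -0.154] 8.87 0.64
sc long [0.6742 0.0985] [-0.133  0.991] 97.66 0.27
sc short [ 0.6319 -0.0195] [-0.99  -0.138] 7.94 0.53
```

Run:
```python
from h import *
for n,u in(('top0',250),('top0',270)):
    im=load(n);P=cloud(im)
    for v in range(153,169): print(v,im['pixels'][v,u],P[v,u].round(4),at_z(im,[(u,v)],0)[0][:2].round(4))
im=load('top0')
for u in range(284,298): print(u,im['pixels'][175,u],cloud(im)[175,u].round(4))
```

```text
153 [133 134 133] [0.7016 0.122  0.001 ] [0.7018 0.1222]
154 [133 135 134] [ 0.6987  0.1221 -0.0007] [0.6985 0.122 ]
155 [135 136 135] [0.6944 0.1214 0.0034] [0.6952 0.1219]
156 [143 143 142] [ 0.6933  0.1227 -0.0062] [0.6919 0.1217]
157 [166 168 164] [0.6874 0.1208 0.0052] [0.6886 0.1216]
158 [196 196 192] [0.6778 0.1164 0.0329] [0.6853 0.1214]
159 [203 203 200] [nan nan nan] [0.682  0.1213]
160 [175 174 171] [0.6733 0.1174 0.0241] [0.6787 0.1211]
161 [121 124 123] [0.6716 0.1184 0.017 ] [0.6754 0.121 ]
162 [ 83 101 103] [0.6696 0.1191 0.0112] [0.6721 0.1209]
163 [ 67 109 113] [ 6.689e-01  1.208e-01 -3.000e-04] [0.6688 0.1207]
164 [ 72 122 126] [0.665  0.1202 0.0023] [0.6655 0.1206]
165 [ 71 125 128] [ 0.6625  0.1206 -0.0013] [0.6622 0.1204]
166 [ 71 124 127] [ 0.6591  0.1204 -0.0007] [0.659  0.1203]
167 [ 71 124 128] [0.6552 0.1198 0.0023] [0.6557 0.1201]
168 [ 70 124 127] [0.6518 0.1195 0.0029] [0.6524 0.12  ]
153 [135 135 135] [ 0.7042  0.0579 -0.0029] [0.7035 0.0575]
154 [145 146 144] [7.00e-01 5.73e-02 6.00e-04] [0.7002 0.0574]
155 [175 177 173] [ 6.969e-01  5.730e-02 -1.000e-0
[... 720 characters left out ...]
[0.6573 0.0557]
168 [ 73 126 128] [ 0.6544  0.0558 -0.0018] [0.654  0.0556]
284 [ 73 127 130] [ 0.6322  0.0097 -0.    ]
285 [ 74 127 130] [0.6315 0.0061 0.0045]
286 [ 74 127 130] [0.6319 0.0031 0.0023]
287 [ 76 129 132] [ 6.332e-01  3.000e-04 -3.700e-03]
288 [ 72 125 129] [ 0.6322 -0.0033  0.0019]
289 [ 73 128 131] [ 0.6317 -0.0067  0.0046]
290 [ 75 129 133] [ 0.632  -0.0098  0.0037]
291 [ 73 126 131] [ 0.633  -0.0128 -0.0008]
292 [ 97 134 136] [ 0.6319 -0.0164  0.0053]
293 [151 165 164] [ 6.33e-01 -1.92e-02 -1.00e-04]
294 [201 205 201] [ 0.6273 -0.0242  0.0298]
295 [205 204 201] [ 0.6268 -0.0276  0.0328]
296 [166 166 162] [ 0.6274 -0.0306  0.0301]
297 [133 134 131] [ 0.6321 -0.0324  0.006 ]
```

```bash
python3 - <<'E'
from h import *
t=r.current_t()
for o in (1,.75,.55): 
    r.set_gripper(o); print(o,r.current_opening(),r.finger_overhang,r.current_tool_pos(),r.current_t()-t)
im=snap('scene','s1')
E
python3 crop.py s1 300 40 380 110 c5
```

```text
1 1.0008987156125262 0.022 [ 0.13386116 -0.53335546  0.25313814] 0.21669999999999998
0.75 0.7441185701952724 0.022 [ 0.1338486  -0.53344748  0.25330719] 0.5667
0.55 0.5473723958368952 0.022 [ 0.13384417 -0.53346468  0.25329169] 0.875
```

View pics/c5.png

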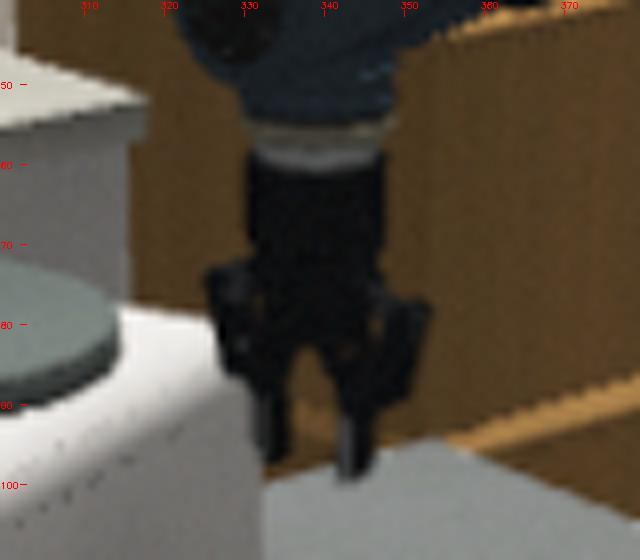

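```bash
cat >> h.py <<'E'
FX=np.radians(97.75); fx=np.array([np.cos(FX),np.sin(FX)]); fy=np.array([-np.sin(FX),np.cos(FX)]); FC=np.array([.6888,-.0128])
def F(x,y): return FC+fx*x+fy*y
def toF(p): d=np.array(p)[:2]-FC; return np.array([d@fx,d@fy])
E
python3 - <<'E'
from h import *
for nm,p in (('a',(.451,.270)),('place',F(.03,.04)),('tube',(.62,-.29)),('bar',(.4445,-.379))):
    for y in range(-180,181,30):
        q=r.inverse_kinematics([*p,.06],quat(np.radians(y))); print(nm,y,None if q is None else np.round(q,2)[[0,5]])
E
```

```text
a -180 [ 0.45 -2.69]
a -150 None
a -120 [0.45 2.55]
a -90 [0.45 2.02]
a -60 [0.45 1.5 ]
a -30 [0.45 0.97]
a 0 [0.45 0.45]
a 30 [ 0.45 -0.07]
a 60 [ 0.45 -0.6 ]
a 90 [ 0.45 -1.12]
a 120 [ 0.45 -1.64]
a 150 [ 0.45 -2.17]
a 180 [ 0.45 -2.69]
place -180 None
place -150 [-0.05  2.56]
place -120 [-0.05  2.04]
place -90 [-0.05  1.52]
place -60 [-0.05  0.99]
place -30 [-0.05  0.47]
place 0 [-0.05 -0.05]
place 30 [-0.05 -0.58]
place 60 [-0.05 -1.1 ]
place 90 [-0.05 -1.63]
place 120 [-0.05 -2.15]
place 150 [-0.05 -2.67]
place 180 None
tube -180 [-0.51  2.64]
tube -150 [-0.51  2.11]
tube -120 [-0.51  1.59]
tube -90 [-0.51  1.07]
tube -60 [-0.51  0.54]
tube -30 [-0.51  0.02]
tube 0 [-0.51 -0.51]
tube 30 [-0.51 -1.03]
tube 60 [-0.51 -1.55]
tube 90 [-0.51 -2.08]
tube 120 [-0.51 -2.6 ]
tube 150 None
tube 180 [-0.51  2.64]
bar -180 [-0.79  2.36]
bar -150 [-0.79  1.83]
bar -120 [-0.79  1.31]
bar -90 [-0.79  0.79]
bar -60 [-0.79  0.26]
bar -30 [-0.79 -0.26]
bar 0 [-0.79 -0.79]
bar 30 [-0.79 -1.31]
bar 60 [-0.79 -1.83]
bar 90 [-0.79 -2.36]
bar 120 None
bar 150 None
bar 180 [-0.79  2.36]
```

```bash
python3 - <<'E'
from h import *
yaw=np.radians(84.4); q=quat(yaw)
r.set_gripper(1.0,squeeze=40)
r.move_to([.451,.270,.18],q)
print(r.current_contact_force())
r.move_linear([.451,.270,.053],vel=.12)
print('f',r.current_contact_force())
r.set_gripper(0.0,squeeze=40); print('open',r.current_opening(),r.current_tool_pos(),r.current_contact_force())
r.move_linear([.451,.270,.15],vel=.1)
print('open',r.current_opening(),r.current_tool_pos(),r.current_contact_force(),r.current_t())
snap('scene','s2');snap('top','t2')
E
python3 crop.py s2 360 150 520 270 c5;python3 crop.py t2 120 130 320 280 c6
```

```text
[-0.08997934 -1.09299524 -0.86364818]
f [0.62657877 0.25973135 0.05024696]
open 0.7378976065502858 [0.45127016 0.27015451 0.05378457] [-1.84867511 -0.94130724  6.27161402]
open 0.7320251167095804 [0.45069358 0.26983503 0.14938068] [ 0.58322334 -0.76648246 -2.85861538] 7.1917
```

View pics/c5.png

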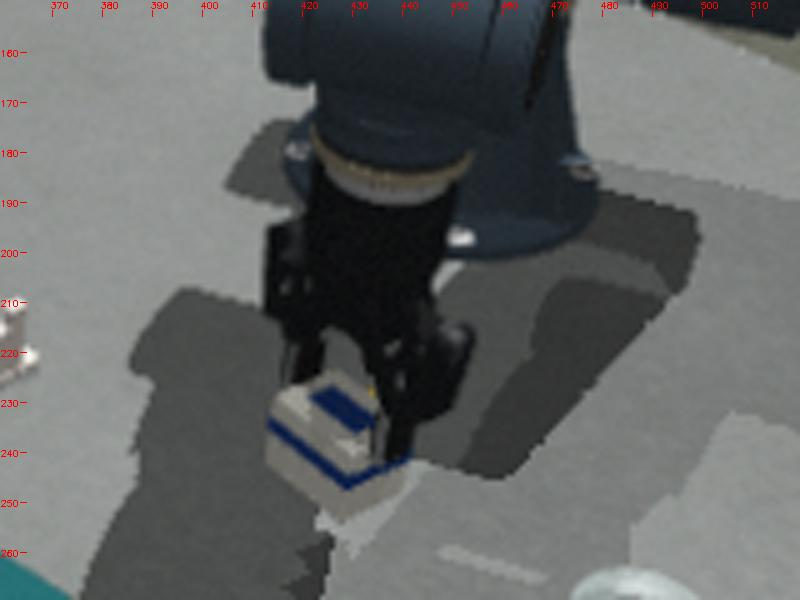

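View pics/t2.png

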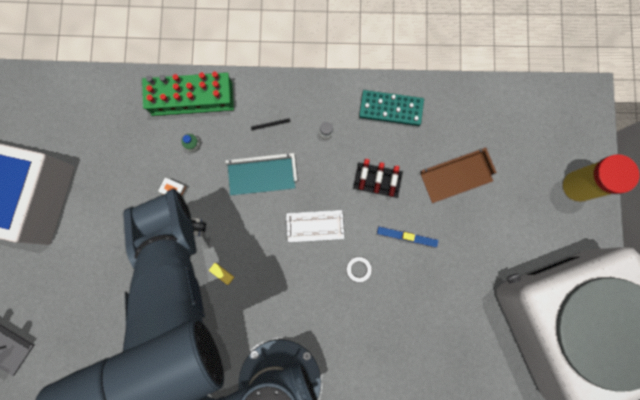

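The scene view shows carton a held level between the jaws at ~(425,240). Neither view shows a green carton, and the area the arm used to hide is empty. Next I'll set it down near the corner and drive it home by feel.

```bash
cat >> h.py <<'E'
def guard(direction,dist,fmax,step=.001,vel=.02):
    "move along direction(3) until opposing force change > fmax"
    d=np.array(direction,float); d/=np.linalg.norm(d); p0=np.array(r.current_tool_pos()); f0=np.array(r.current_contact_force()); tgt=p0.copy(); f=0
    for i in range(int(round(dist/step))):
        tgt=tgt+d*step; r.move_linear(tgt,vel=vel); f=-(np.array(r.current_contact_force())-f0)@d
        if f>fmax: break
    return f,(np.array(r.current_tool_pos())-p0)@d
E
python3 - <<'E'
from h import *
q=quat(FX-np.pi/2)
p=F(.034,.042)
r.move_to([*p,.15],q)
r.move_linear([*p,.062],vel=.12); r.sleep(.3)
r.move_linear([*p,.0545],vel=.03)
print(r.current_tool_pos(),r.current_contact_force())
print('long',guard([*-fy,0],.02,6),toF(r.current_tool_pos()),r.current_contact_force())
guard([*fy,0],.002,99)
print('short',guard([*-fx,0],.02,6),toF(r.current_tool_pos()),r.current_contact_force())
print(r.current_opening(),r.current_t())
E
```

```text
[0.64246303 0.01522693 0.05421405] [-0.11441643  0.72077401 -1.82940723]
long (np.float64(11.463688196795982), np.float64(0.01227719248690409)) [0.03405125 0.02985707] [-11.31368522  -1.99863388   3.74978711]
short (np.float64(7.857764706884285), np.float64(0.010849912045368162)) [0.02322785 0.03179917] [-1.70626795  8.81818232  0.76450273]
0.7395566793495565 17.125
```

```bash
python3 - <<'E'
from h import *
print('long',guard([*-fy,0],.006,8),toF(r.current_tool_pos()),r.current_contact_force())
print('short',guard([*-fx,0],.004,6),toF(r.current_tool_pos()),r.current_contact_force(),r.current_tool_pos())
p=np.array(r.current_tool_pos())
r.set_gripper(.86)
r.move_linear(p+[0,0,.12],vel=.15)
print(r.current_t(),r.current_contact_force())
r.set_joints([-1.2,*r.current_q()[1:]])
snap('top','t3');snap('scene','s3'); print(r.current_t())
E
python3 crop.py t3 215 140 305 205 c5;python3 crop.py s3 290 215 390 290 c6
```

```text
long (np.float64(13.733782588109412), np.float64(0.0019964600966755)) [0.02335519 0.02980271] [-14.60517983   1.7534131    8.40290608]
short (np.float64(6.510109243094358), np.float64(0.0001157373596915511)) [0.02323946 0.03008794] [-4.84243724  9.65218546  1.38877752] [0.65585302 0.0061698  0.05403454]
19.6 [-0.16145532  0.51893844 -0.6424957 ]
22.2083
```

View pics/c5.png

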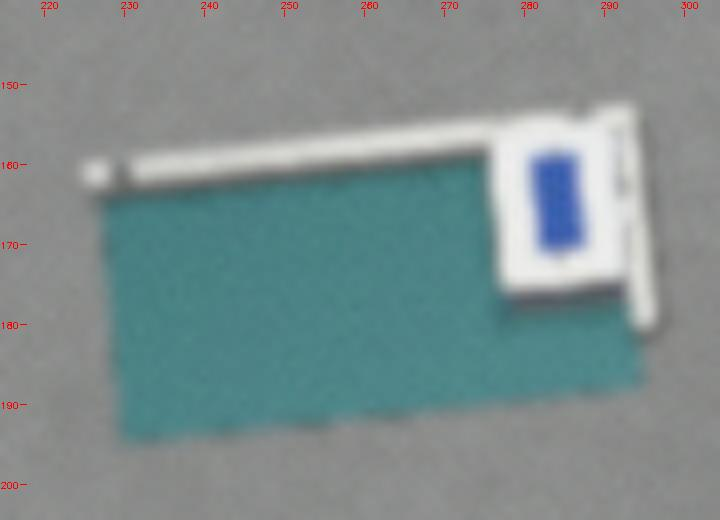

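View pics/c6.png

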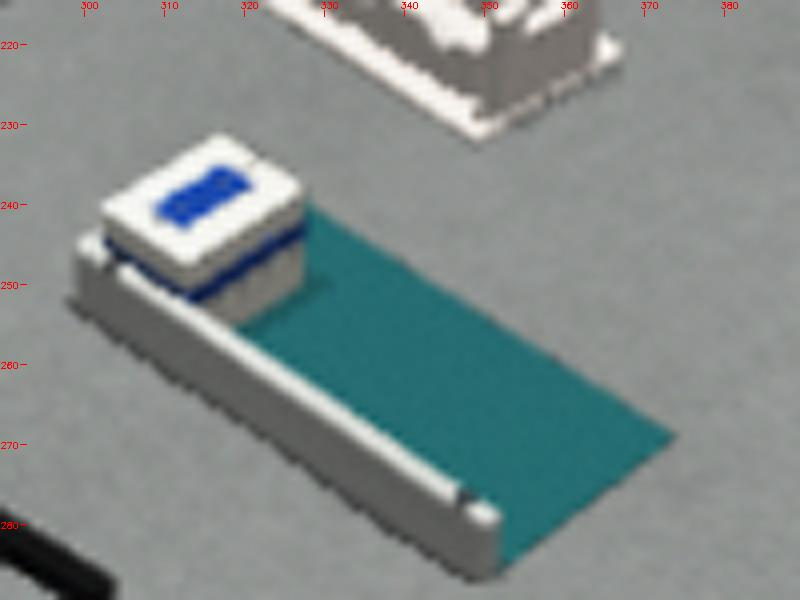

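```bash
cat >> h.py <<'E'
def push_home(xc,yaw=FX-np.pi/2,f=(10,8),zt=.046):
    "closed-finger push of carton centred at fence x=xc: first to the long arm, then along it"
    q=quat(yaw); r.set_gripper(0.)
    a=F(xc,.12); r.move_to([*a,.14],q); r.move_linear([*a,zt],vel=.2); r.sleep(.2)
    print('push long',guard([*-fy,0],.05,f[0],step=.002,vel=.04),toF(r.current_tool_pos()))
    p=np.array(r.current_tool_pos()); r.move_linear(p+[*(fy*.03),0],vel=.15)
    b=F(xc+.075,.12); r.move_linear([*b,zt],vel=.2); b=F(xc+.075,.032); r.move_linear([*b,zt],vel=.2); r.sleep(.2)
    print('push short',guard([*-fx,0],.06,f[1],step=.002,vel=.04),toF(r.current_tool_pos()))
    p=np.array(r.current_tool_pos()); r.move_linear(p+[*(fx*.01),0],vel=.1); p=np.array(r.current_tool_pos()); r.move_linear(p+[0,0,.12],vel=.25)
E
python3 - <<'E'
from h import *
push_home(.0235); print(r.current_t())
r.set_gripper(1.)
r.set_joints([-.6,*r.current_q()[1:]])
snap('top','t4');snap('scene','s4'); print(r.current_t())
from meas import *
E
python3 crop.py t4 135 140 305 265 c5;python3 crop.py s4 290 215 390 290 c6
```

```text
push long (np.float64(16.971603332091178), np.float64(0.043706401722988494)) [0.02337369 0.07557133]
push short (np.float64(9.489633507225983), np.float64(0.040581239191737895)) [0.057726   0.03282908]
39.6333
41.9583
```

View pics/c5.png

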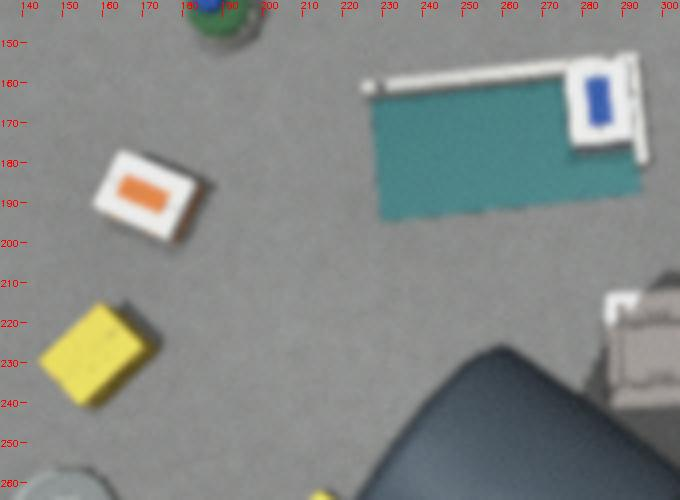

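View pics/c6.png

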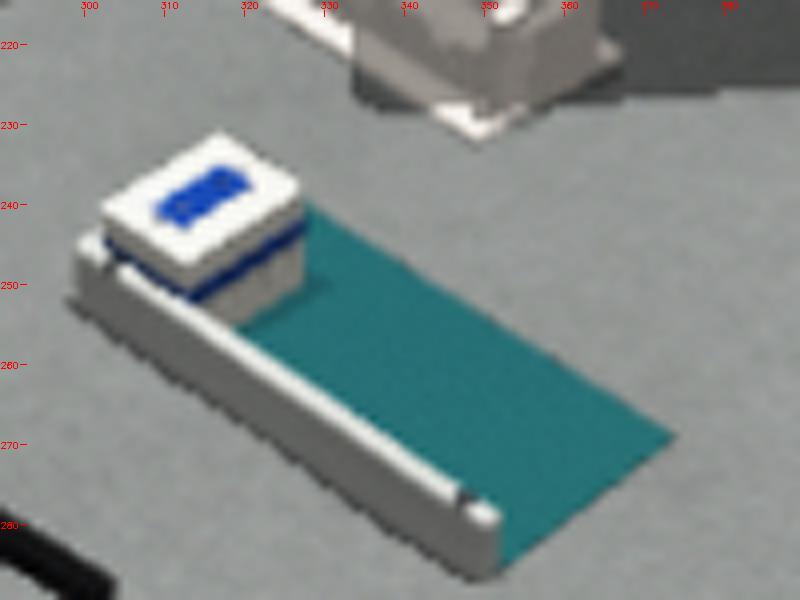

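```bash
sed -i 's/^def F(x/FC=FC-.0013*fx-.002*fy\ndef F(x/' h.py
python3 - <<'E'
from h import *
t0=r.current_t()
yaw=np.radians(68.1); q=quat(yaw); c=np.array([.5735,.3565])
r.set_gripper(1.0,squeeze=40)
r.move_to([*c,.13],q); print(r.current_t()-t0)
r.move_linear([*c,.053],vel=.15)
r.set_gripper(0.0,squeeze=40); print('open',r.current_opening(),r.current_tool_pos(),r.current_contact_force())
r.move_linear([*c,.12],vel=.2); print('open',r.current_opening())
q=quat(FX-np.pi/2); p=F(.081,.040)
r.move_to([*p,.12],q); print(r.current_t()-t0)
r.move_linear([*p,.0545],vel=.1); r.sleep(.2)
r.move_linear([*F(.081,.034),.0545],vel=.06)
print(r.current_tool_pos(),r.current_contact_force(),r.current_t()-t0)
print('long',guard([*-fy,0],.01,8,vel=.05),toF(r.current_tool_pos()),r.current_contact_force())
r.move_linear([*F(.081,.0332),.0545],vel=.06)
r.move_linear([*F(.076,.0332),.0545],vel=.06)
print('short',guard([*-fx,0],.012,7,vel=.05),toF(r.current_tool_pos()),r.current_contact_force())
print('long',guard([*-fy,0],.006,8,vel=.05),toF(r.current_tool_pos()),r.current_contact_force())
print('short',guard([*-fx,0],.004,6,vel=.05),toF(r.current_tool_pos()),r.current_contact_force())
print(r.current_opening(),r.current_t()-t0)
r.set_gripper(.86)
p=np.array(r.current_tool_pos())
r.move_linear(p+[0,0,.10],vel=.25); print(r.current_t()-t0)
E
```

```text
2.6499999999999986
open 0.7381920774246887 [0.57412811 0.35676642 0.05448987] [-2.45820855 -1.14129358  5.80132799]
open 0.736712789066308
5.291699999999999
[0.64669124 0.06186431 0.05448542] [ 9.25236811e-02 -9.22717826e-04 -1.55045865e+00] 6.549999999999997
long (np.float64(8.542275696359239), np.float64(0.001706026903033211)) [0.08096954 0.03194955] [-8.25996176 -1.97408457  2.89493488]
short (np.float64(10.916590978604155), np.float64(0.003469150290952121)) [0.07212501 0.03303531] [-2.04554559 11.08884877 -0.36144428]
long (np.float64(9.84844778923206), np.float64(0.0011743119148113895)) [0.07225394 0.031861  ] [-10.70617484   1.69384037   4.76162775]
short (np.float64(11.321822229049493), np.float64(0.00017126465675056717)) [0.07208267 0.03206447] [-4.70584767 13.93663928  2.03753004]
0.7367442214841243 10.299999999999997
11.116700000000002
```

```bash
python3 - <<'E'
from h import *
r.set_gripper(.36)
q=list(r.current_q()); q[0]=.55; r.set_joints(q)
snap('top','t5');snap('scene','s5'); print(r.current_t())
E
python3 crop.py t5 215 140 305 205 c5;python3 crop.py s5 290 215 390 290 c6; python3 crop.py t5 345 145 445 220 c7;python3 crop.py s5 230 170 310 230 c8
```

```text
54.975
```

View pics/c5.png

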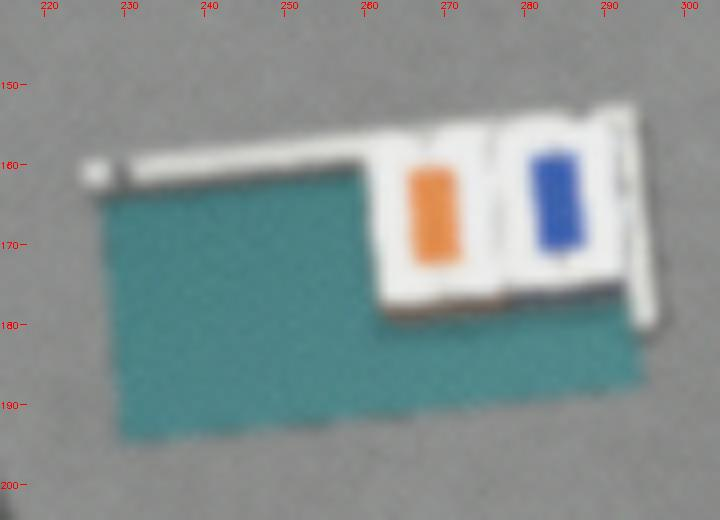

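View pics/c6.png

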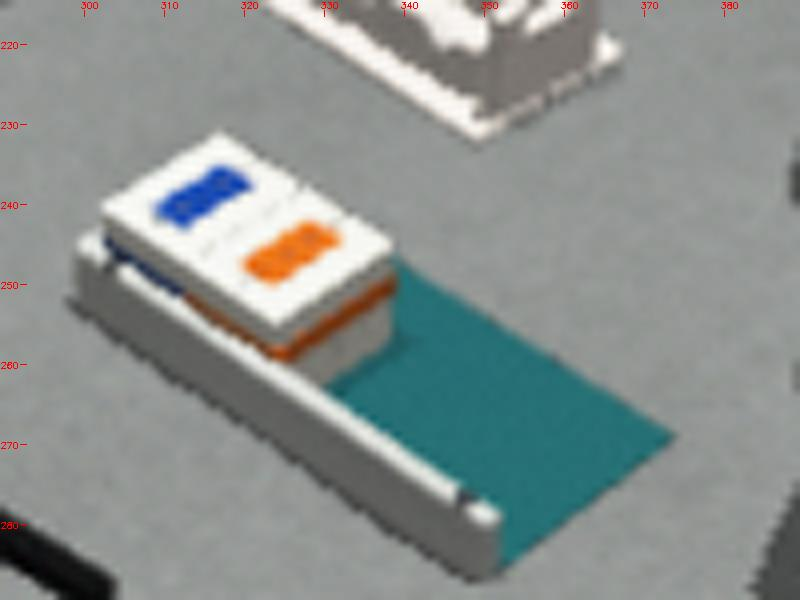

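View pics/c7.png

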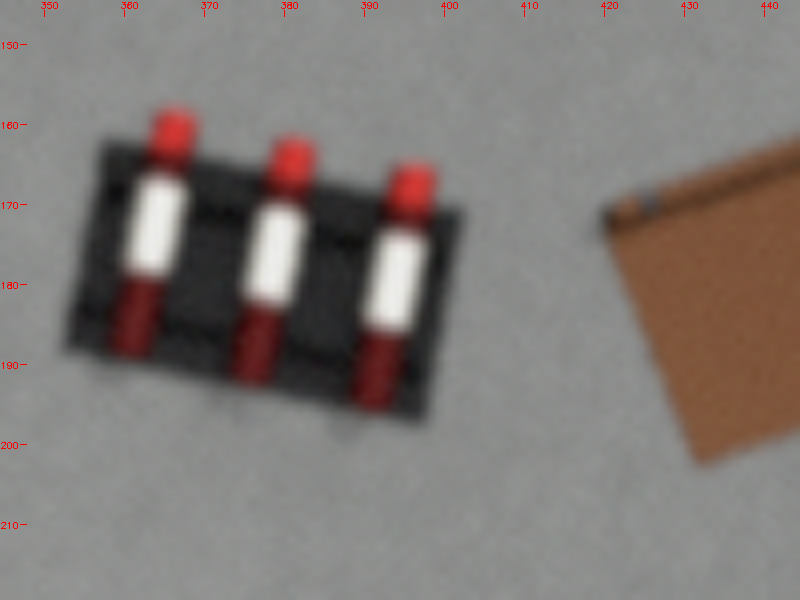

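View pics/c8.png

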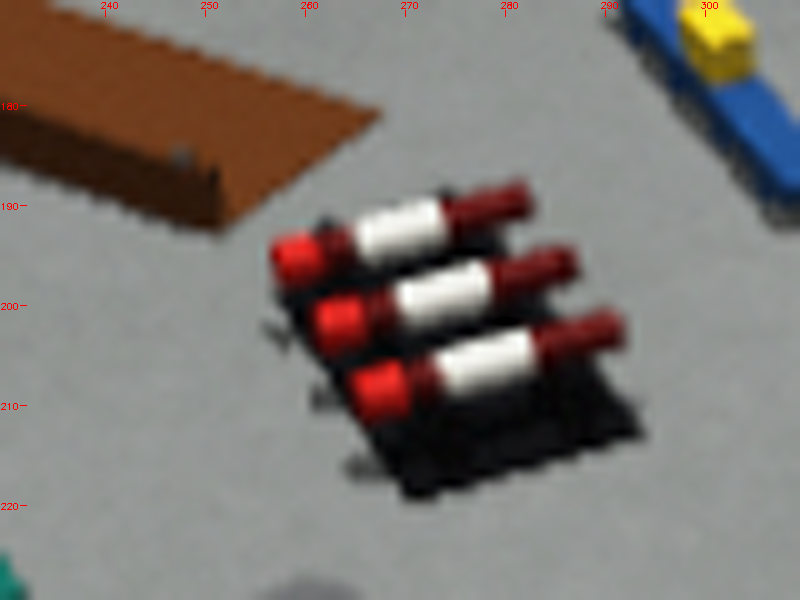

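The views show cartons a and c tight and flush, with the row ending at ~(260,160) in the top view. The three tubes lie in the rest with their caps at the top, at (366,158), (381,162) and (396,165). Next: tube and cradle poses.

```bash
python3 - <<'E'
from meas import *
T=load('t5');S=load('s5')
ty=[((366.2,158.3),(360.2,189.3)),((381.2,162),(375.3,192.8)),((396.2,165.3),(390.8,195.8))]
sy=[((265.5,209),(281.5,202)),((261.5,202.5),(277,195.8)),((257,196),(272.5,189.3))]
for n,im,y in(('top',T,ty),('sc',S,sy)):
    for a,b in y:
        W=at_z(im,[a,b],.031)[:,:2]; d=W[0]-W[1]; print(n,W.mean(0).round(4),np.linalg.norm(d).round(4),np.degrees(np.arctan2(d[1],d[0])).round(1))
# tube axis lateral via mask: white labels
for n,im in(('top',T),('sc',S)):
    px=im['pixels'].astype(int); P=at_z(im,np.c_[[a.ravel() for a in np.meshgrid(np.arange(640),np.arange(400))]].T,.031).reshape(400,640,3)
    m=(np.hypot(P[:,:,0]-.625,P[:,:,1]+.289)<.09)&(px[:,:,0]>120)&((px[:,:,0]-px[:,:,1]>60)|(px.min(2)>185))
    k,lab,st,ce=cv2.connectedComponentsWithStats(m.astype(np.uint8))
    for i in range(1,k):
        if st[i,4]>8: print(n,st[i],at_z(im,[ce[i]],.031)[0].round(4), px[lab==i].mean(0).round())
T=load('top0');S=load('scene0')
g=lambda p:p[:,:,1]
for n,im,a,b in(('L+y',T,(286,214),(287.5,240)),('+x',T,(287,213),(340,211)),('-y',T,(341,211),(343,237)),('-x',T,(288,241),(342,238))):
    c,d,ang,s=wline(im,edge_line(im,a,b,g),.004); print(n,c.round(4),round(ang,2),round(s*1000,2))
E
python3 crop.py top0 280 200 350 250 c5; python3 crop.py s5 310 180 380 235 c6
```

```text
top [ 0.6365 -0.242 ] 0.1013 -10.0
top [ 0.6261 -0.2894] 0.1004 -10.1
top [ 0.6172 -0.3372] 0.099 -9.6
sc [ 0.6474 -0.2541] 0.0685 2.5
sc [ 0.6384 -0.2991] 0.0679 3.0
sc [ 0.6292 -0.3479] 0.0699 3.9
top [364 159   6   6  28] [ 0.6769 -0.2513  0.031 ] [171.  63.  61.]
top [379 162   5   6  25] [ 0.6667 -0.2983  0.031 ] [176.  62.  59.]
top [394 166   5   6  25] [ 0.6567 -0.3451  0.031 ] [173.  56.  53.]
top [362 168   5  10  37] [ 0.6401 -0.2443  0.031 ] [222. 221. 217.]
top [377 172   5  10  39] [ 0.6296 -0.2916  0.031 ] [221. 220. 216.]
top [392 175   5  10  38] [ 0.6197 -0.3387  0.031 ] [222. 221. 217.]
sc [266 190   8   5  24] [ 0.6122 -0.3422  0.031 ] [226. 226. 220.]
sc [257 193   5   4  16] [ 0.6532 -0.3484  0.031 ] [186.  46.  42.]
sc [270 196   9   5  25] [ 0.6222 -0.2939  0.031 ] [225. 224. 218.]
sc [262 200   5   4  16] [ 0.6627 -0.2992  0.031 ] [184.  31.  27.]
sc [274 203   9   5  25] [ 0.6331 -0.2468  0.031 ] [227. 226. 219.]
sc [265 206   6   5  20] [ 0.6718 -0.2529  0.031 ] [178.  30.  26.]
L+y [ 0.4654 -0.0044] 5.63 0.47
+x [ 0.5168 -0.0883] 94.88 0.53
-y [ 0.4801 -0.1821] 4.84 0.48
-x [ 0.4257 -0.0957] 94.85 0.48
```

View pics/c5.png

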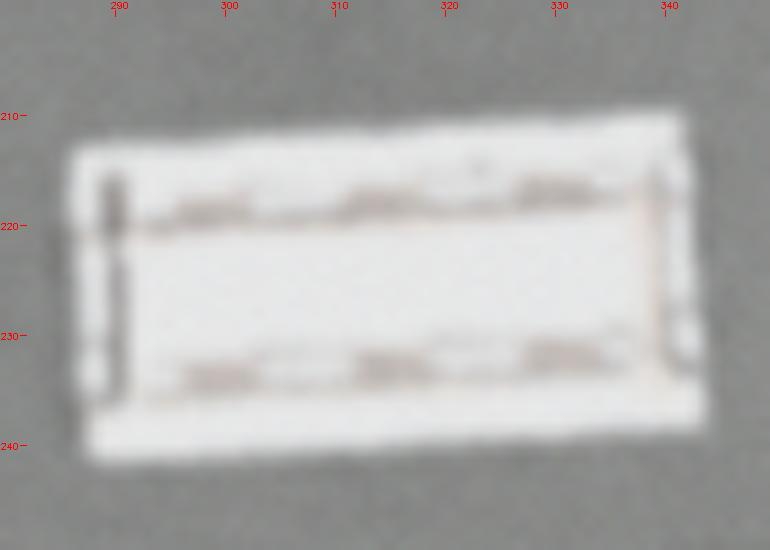

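View pics/c6.png

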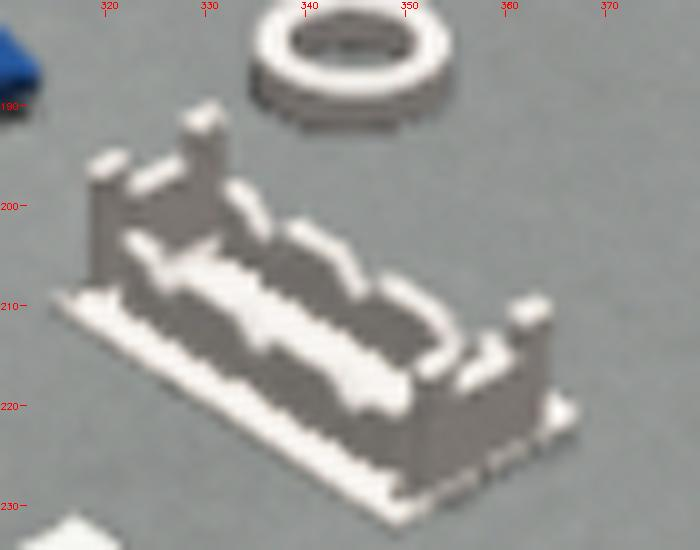

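```bash
cat >> h.py <<'E'
CX=np.radians(4.85); cx=np.array([np.cos(CX),np.sin(CX)]); cy=np.array([-np.sin(CX),np.cos(CX)]); CC=np.array([.4722,-.093])
TA=np.radians(-11.8); ta=np.array([np.cos(TA),np.sin(TA)]); tp=np.array([np.sin(TA),-np.cos(TA)])  # tp: across, towards -y
T2=np.array([.6286,-.2895])
def pick_tube(i,corr=0.):
    p=T2+tp*(.048*i)+tp*corr; q=quat(TA+np.pi/2)
    r.set_gripper(.36,squeeze=30); r.move_to([*p,.12],q); r.move_linear([*p,.034],vel=.15)
    f0=np.array(r.current_contact_force()); r.set_gripper(0.,squeeze=30); r.sleep(.2); f=np.array(r.current_contact_force())-f0
    print('pick open',r.current_opening(),'f across',f[:2]@tp,'along',f[:2]@ta,'z',f[2],r.current_tool_pos()-np.array([*p,.034]))
    r.move_linear([*p,.12],vel=.2); print('held',r.current_opening())
E
python3 - <<'E'
from h import *
t0=r.current_t(); pick_tube(-1); print(r.current_t()-t0)
E
```

```text
pick open 0.17155659583829683 f across 4.9871742265092 along 0.49137527483109716 z 5.549318838456316 [ 0.00075878 -0.0010805   0.00168465]
held 0.1748983028764782
4.258299999999998
```

```bash
cat >> h.py <<'E'
def place_tube(j,off=np.zeros(2)):
    p=CC+cy*(.048*(j-1))+off; q=quat(CX+np.pi/2)
    r.move_to([*p,.12],q); r.move_linear([*p,.042],vel=.15); r.sleep(.2)
    f0=np.array(r.current_contact_force())
    for z in np.arange(.040,.0325,-.001):
        r.move_linear([*p,z],vel=.04); f=np.array(r.current_contact_force())-f0
        if np.linalg.norm(f)>4: break
    print('place z',z,'f across(+cy)',f[:2]@cy,'along',f[:2]@cx,'z',f[2],r.current_tool_pos()-np.array([*p,z]))
E
python3 - <<'E'
from h import *
t0=r.current_t(); place_tube(2,cy*-.0005); print(r.current_t()-t0)
snap('top','t6');snap('scene','s6')
E
python3 crop.py s6 310 160 400 235 c6
```

```text
place z 0.034999999999999996 f across(+cy) 0.46359790611417867 along -1.9948992534209171 z 8.221761427244891 [ 0.00021368 -0.00010373  0.00041624]
3.3834000000000017
```

View pics/c6.png

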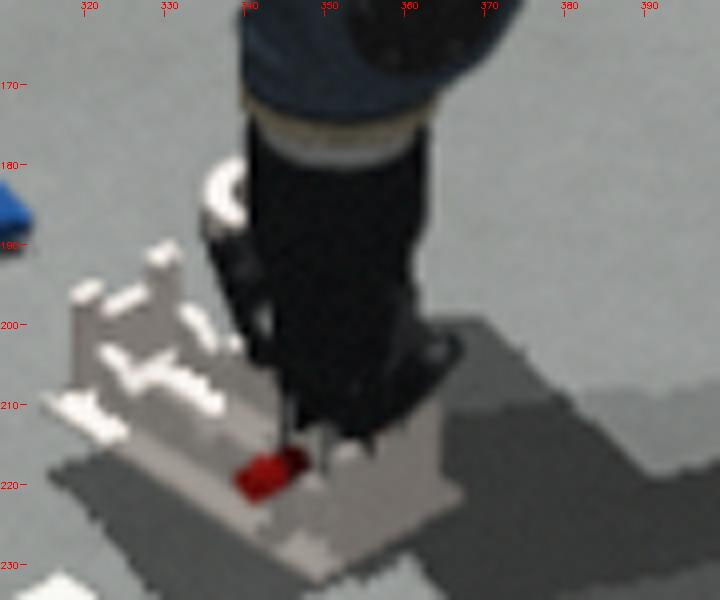

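The tube sits in the groove at the right height with no side load, so I'll release it.

```bash
cat >> h.py <<'E'
def release():
    r.set_gripper(.27); p=np.array(r.current_tool_pos()); print('rel f',r.current_contact_force().round(1) if hasattr(r.current_contact_force(),'round') else r.current_contact_force()); r.move_linear(p+[0,0,.085],vel=.2)
E
python3 - <<'E'
from h import *
t0=r.current_t(); release(); pick_tube(0,.0013); snap('top','t7');snap('scene','s7');print(r.current_t()-t0,r.current_t())
E
python3 crop.py s7 310 160 400 235 c6;python3 crop.py t7 275 145 445 265 c5
```

```text
rel f [-0.4  0.1 -0.5]
pick open 0.17561117957392397 f across -1.829587468549284 along -0.2276725801165455 z 8.160832701503145 [ 0.00074962 -0.00018383  0.00145706]
held 0.1757888688244397
4.083299999999994 66.8
```

View pics/c6.png

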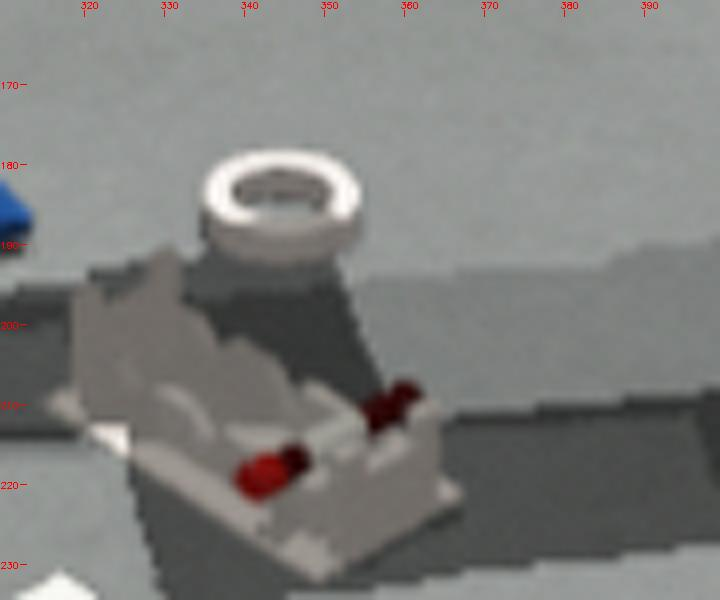

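View pics/c5.png

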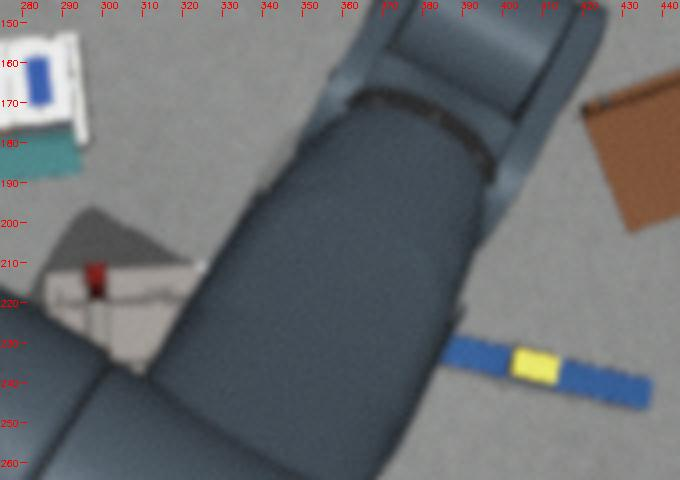

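The first tube lies in the cheek-side groove, cap at (342,219) in the scene view, and the second is held. I'll place it and fetch the third.

```bash
python3 - <<'E'
from h import *
t0=r.current_t(); place_tube(1,cy*-.0005); release(); pick_tube(1,.0010); place_tube(0,cy*-.0005); release()
q=list(r.current_q()); q[0]=.7; r.set_joints(q)
snap('top','t8');snap('scene','s8');print(r.current_t()-t0,r.current_t())
E
python3 crop.py s8 310 160 400 235 c6;python3 crop.py t8 275 145 445 265 c5
```

```text
place z 0.034999999999999996 f across(+cy) 0.22670291707588075 along -2.0533141455530264 z 7.165237245029719 [ 0.00019081 -0.00010707  0.00038849]
rel f [-0.2  0.1 -0.1]
pick open 0.17536905770533479 f across -0.6910389198561111 along -1.2652266411711748 z 6.2615255484789465 [ 0.0006855  -0.00041535  0.00145447]
held 0.1800093581517581
place z 0.034999999999999996 f across(+cy) 0.030749615338140343 along -0.9796396177688727 z 6.13777537265975 [ 0.00019365 -0.00013506  0.00041696]
rel f [0.1 0.5 0.2]
13.424999999999997 80.225
```

View pics/c6.png

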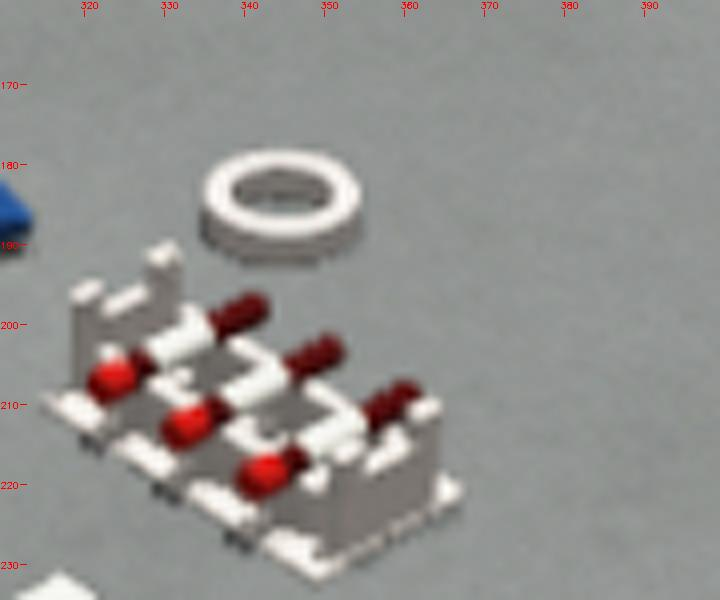

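View pics/c5.png

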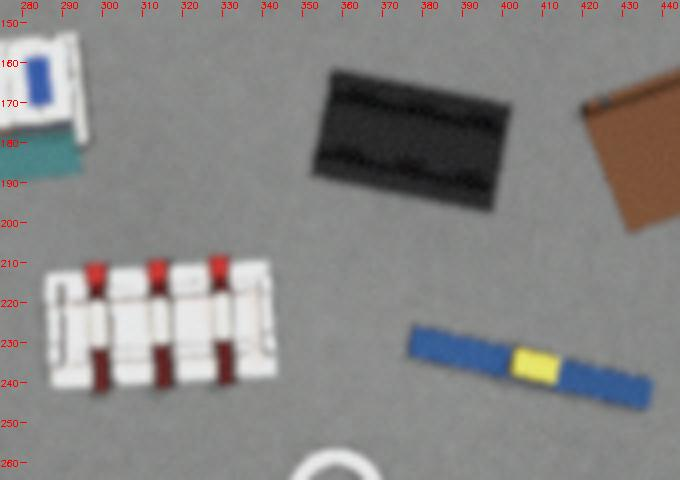

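All three tubes lie in their own grooves (top view caps at (298,211), (314,210), (329,209)) and the rest is empty. Now the bar.

```bash
python3 - <<'E'
from h import *
t0=r.current_t()
p=np.array([.446,-.382]); q=quat(np.radians(-11.3))
r.set_gripper(.55,squeeze=40); r.move_to([*p,.14],q); r.move_linear([*p,.047],vel=.15)
f0=np.array(r.current_contact_force()); print('down',f0)
r.set_gripper(0.,squeeze=40); r.sleep(.2); print(r.current_opening(),r.current_contact_force(),r.current_tool_pos())
zg=r.current_tool_pos()[2]
r.move_linear([*p,.14],vel=.15); print(r.current_opening(),zg)
c=CC-cy*.0005
r.move_to([*c,.14],quat(CX)); r.sleep(.3); print(r.current_contact_force(),r.current_t()-t0)
snap('top','t9');snap('scene','s9')
E
python3 crop.py s9 270 120 400 215 c6
```

```text
down [ 0.19012559 -1.01893241  0.70990238]
0.22839739030913497 [-0.3934481   1.06061269  6.66763754] [ 0.44637959 -0.38236131  0.0479906 ]
0.21986549723069487 0.04799060131306579
[ 0.11877782 -0.27636256 -0.68616851] 6.4833
```

View pics/c6.png

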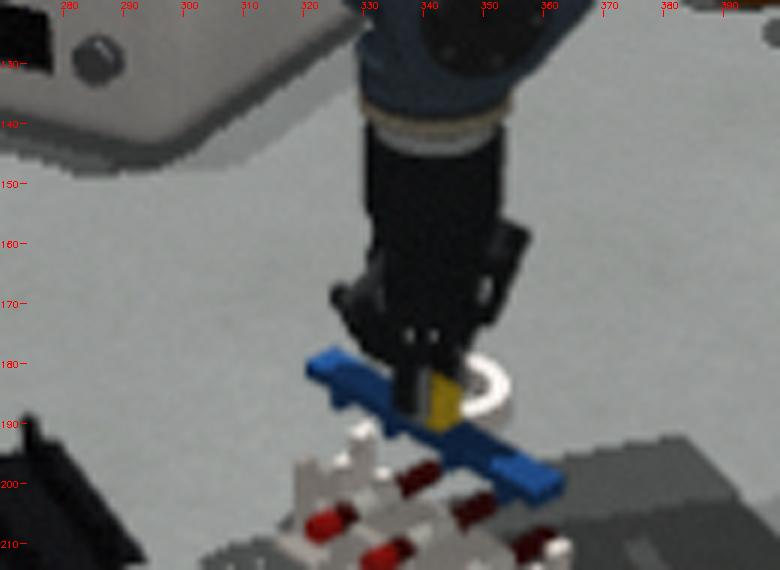

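```bash
python3 - <<'E'
from h import *
im=load('s9'); px=im['pixels'].copy()
c=CC-cy*.0005
for off,col in((0,(255,255,0)),):
  for sx in(-.012,.012):
    for sy in(-.095,.095):
      pt=c+cx*sx+cy*(sy+off); u=proj(im,[[*pt,.114],[*pt,.102]]); print(sx,sy,u.round(1).tolist())
      px=cv2.circle(np.ascontiguousarray(px),tuple(np.round(u[0]).astype(int).tolist()),0,col)
cv2.imwrite('pics/o9.png',px[:,:,::-1])
E
python3 crop.py o9 310 165 380 215 c6
```

```text
-0.012 -0.095 [[324.4, 177.0], [324.4, 179.9]]
-0.012 0.095 [[363.1, 198.6], [362.9, 201.7]]
0.012 -0.095 [[319.3, 179.3], [319.4, 182.2]]
0.012 0.095 [[357.9, 201.4], [357.8, 204.5]]
```

View pics/c6.png

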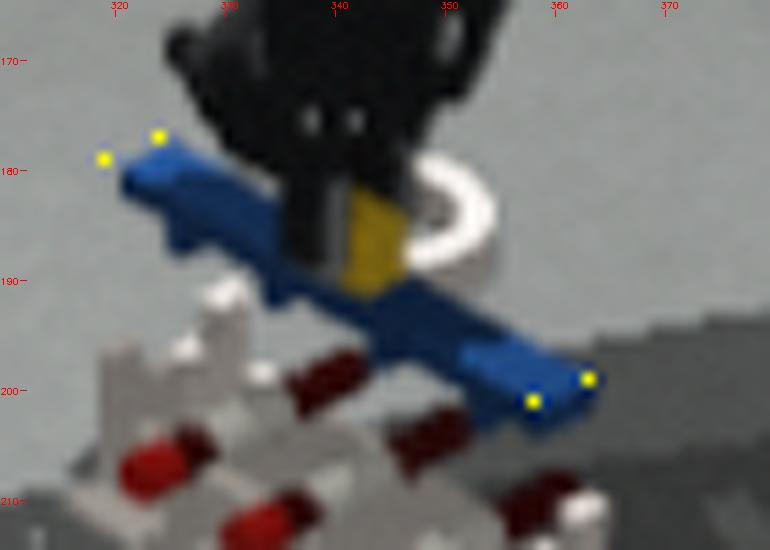

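The bar hangs level, about 1 px (2–3 mm) towards +y of where the model puts it, so I'll correct by −2.5 mm and lower it.

```bash
python3 - <<'E'
from h import *
t0=r.current_t()
c=CC-cy*.0030
r.move_linear([*c,.100],vel=.1); r.sleep(.3)
f0=np.array(r.current_contact_force())
for z in np.arange(.098,.0765,-.001):
    r.move_linear([*c,z],vel=.05); f=np.array(r.current_contact_force())-f0
    if np.linalg.norm(f)>5: break
print(z,f,r.current_tool_pos(),r.current_torque(),r.current_t()-t0)
snap('top','t10');snap('scene','s10')
E
python3 crop.py s10 300 155 380 220 c6
```

```text
0.07899999999999999 [-4.40781485  0.85477396 15.27872327] [ 0.47259089 -0.09606337  0.07976656] [ 0.09563054  0.63449334 -0.01665391] 5.849999999999994
```

View pics/c6.png

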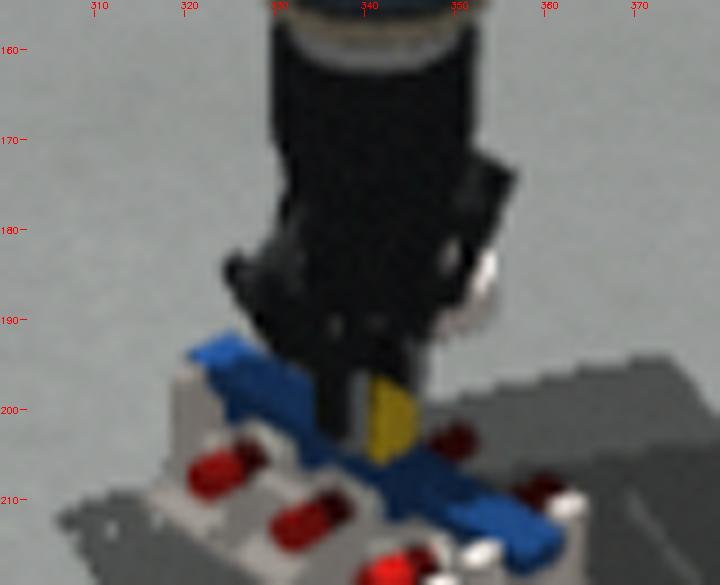

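It made contact with the TCP at z = 0.0798, against 0.080 expected, so it is seated in both slots. I'll release it and check everything.

```bash
python3 - <<'E'
from h import *
r.set_gripper(.5); p=np.array(r.current_tool_pos()); r.move_linear(p+[0,0,.10],vel=.15)
q=list(r.current_q()); q[0]=-1.3; r.set_joints(q); r.sleep(.3)
im=snap('top','t11');im2=snap('scene','s11');print(r.current_t(),r.current_contact_force())
for n,i in(('top',im),('sc',im2)):
    P=cloud(i);px=i['pixels'].astype(int); reg=np.hypot(P[:,:,0]-CC[0],P[:,:,1]-CC[1])<.12
    m=reg&(px[:,:,2]>px[:,:,0]+40)&(P[:,:,2]>.03); p=P[m]; print(n,'bar',len(p),cv2.minAreaRect(p[:,:2].astype(np.float32)*1000),np.median(p[:,2]))
E
python3 crop.py s11 290 180 390 255 c6;python3 crop.py t11 215 145 350 245 c5
```

```text
96.0167 [ 0.13241554  0.46595374 -0.02865201]
top bar 349 ((471.4668273925781, -96.25684356689453), (23.840551376342773, 187.71084594726562), 4.895920753479004) 0.05392200713074108
sc bar 235 ((471.7216796875, -91.14551544189453), (27.361648559570312, 191.87701416015625), 4.7874908447265625) 0.053763680268668346
```

View pics/c6.png

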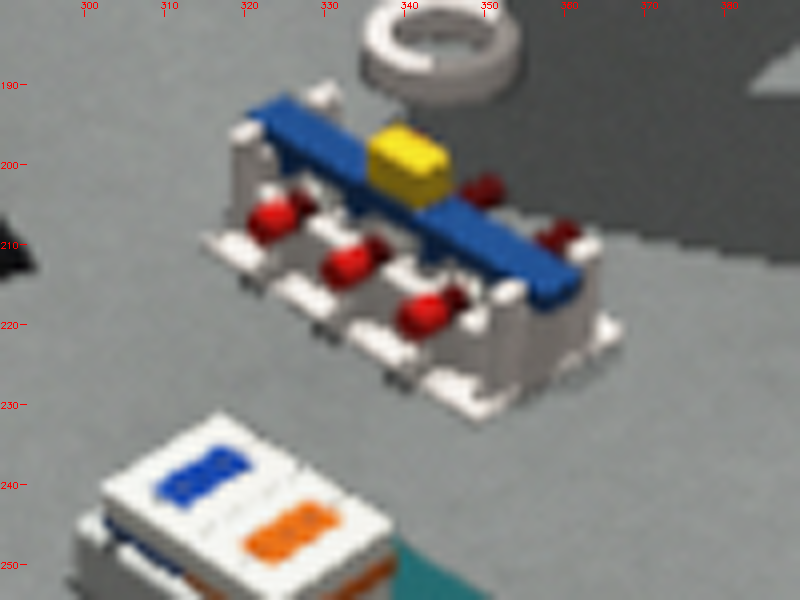

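View pics/c5.png

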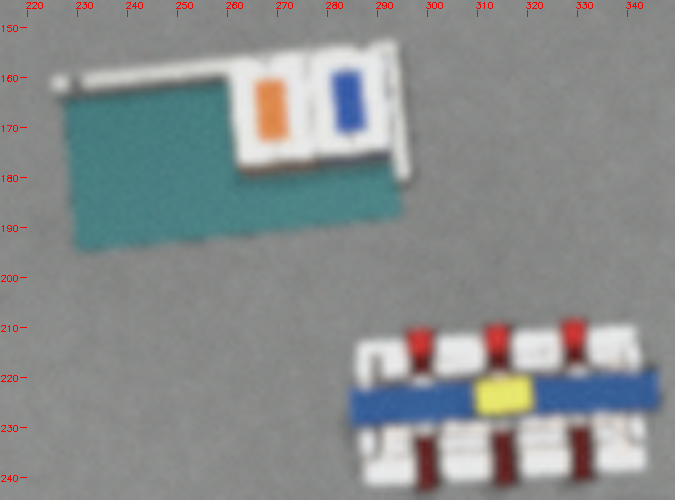

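View pics/s11.png

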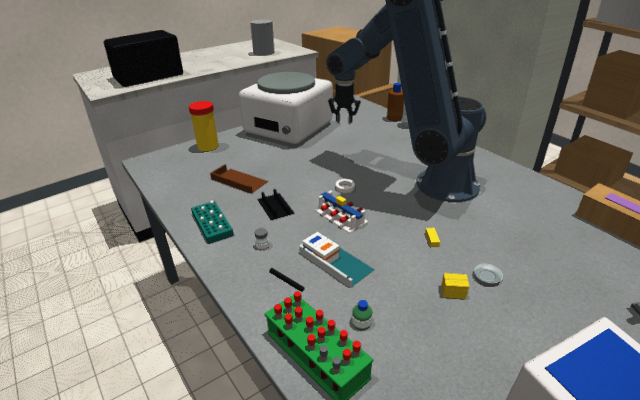

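Run:
```python
from h import *
for n in('t11','s11'):
    i=load(n);P=cloud(i);c=F(.048,.032);m=(np.hypot(P[:,:,0]-c[0],P[:,:,1]-c[1])<.075)&(P[:,:,2]>.042); p=P[m]
    print(n,cv2.minAreaRect(p[:,:2].astype(np.float32)*1000),np.median(p[:,2]),'expect',c)
r.hand_in(); print(r.current_t())
```

```text
t11 ((649.854736328125, 29.01041603088379), (65.78247833251953, 96.68602752685547), 8.328471183776855) 0.04948599237196352 expect [0.65277648 0.02942791]
s11 ((651.106201171875, 34.12505340576172), (67.65874481201172, 100.86942291259766), 7.577897548675537) 0.05064343936574361 expect [0.65277648 0.02942791]
the job is handed in; nothing more can be done
the job is handed in; nothing more can be done
```

The shipment is made up and handed in at about 96 s of the 210 s allowed; no verdict was reported.

- **Cartons:** only carton_a and carton_c were on the bench. I saw no green carton_b in any view, including the area the arm first hid. I put carton_a in the corner, then carton_c against it, each driven by feel against the long arm and then along it. Contact put carton_c at about (72.1, 32.0) mm in the fence frame, nominally (72, 32). That frame was re-zeroed on carton_a's own contact. The last pictures show the row still tight and square at about 8°, the fence's angle. I saw no sign of a carton being knocked.
- **Tubes:** all three lie in grooves of their own, with almost no side force when set down. By eye in the top view, they are midway to within a few millimetres.
- **Chock bar:** it made contact at the expected height, and its top measured 53.9 mm against 54 expected. It lies square, about 2–3 mm off the cradle's middle.
- **Other things:** none of the bystanders looks moved in the last scene view. I judged this by eye and did not measure it.

**Disagreements:** the two cameras differed by up to 5 mm in y. The last depth fit put the carton row up to about 5 mm from where contact put it. I trusted the contact readings for the fence, and blended camera readings plus force for the tubes and bar.

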